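# Seat the roller cone in its hub cup and rock it free

### The job

Stand the larger roller cone (yellow line) in the bearing cup of the trailer hub, small end down and its yellow line in line with the hub's yellow marks, and press it fully home with a gentle push of about a kilo, never as much as a kilo and a half. Keeping a light push of about half a kilo on it so that it stays seated, rock it round by about 30 degrees to one side and back, to feel that it turns freely. Leave it upright and fully home with the yellow lines in line again, let go of it, and leave everything else on the table where it is.

Things in the scene. Friction and masses are not known exactly. Their poses are not given: they have to be found in the camera images.
- cone: Larger tapered roller cone, loose, about 0.3 kg, standing on its small end. Origin: centre of the small (lower) end face; z is its axis, up. The taper with its rollers goes from 28 mm diameter at z = 0 to 46.5 mm at z = 16 mm (half-angle 30 degrees); above it, to the top at z = 44 mm, a plain steel sleeve, 48 mm diameter: grip there. Its yellow line marks the x axis.
- cone_end (a point): Centre of the cone's upper end face, 44 mm above its small end. A yellow paint line runs across this face on both sides of the dark bore and down both sides of the sleeve, along the cone's x axis in both directions; either way round is right.
- hub: Grey trailer wheel hub, fixed to the table. Origin: on its axis, at the table; z up. Flange 124 mm diameter, 12 mm thick, with four studs (50 mm from the axis, tops at z = 36 mm); on it a barrel, 74 mm diameter, top edge at z = 44 mm, that holds the bearing cup. Yellow marks on flange and barrel lie along its x axis on both sides.
- hub_mouth (a point): On the hub's axis at the barrel's top edge, z = 44 mm. Coaxial here stands a bright rigid cup, 62 mm outside, 12 mm deep, 43 mm wide at its upper face, 30 degree taper, open below. Shims of unmeasured height carry it: that face is 4 to 12 mm above this point, to be found by touch. Seated, the cone's small end is 13 mm below the face and its sleeve begins 3 mm above it.
- small_cone: Smaller roller cone with a red line, sleeve 37 mm diameter, 34 mm tall, loose, standing on its small end; belongs elsewhere, leave it. Origin: centre of its underside.
- paint_can: Paint can with green band, 84 mm diameter, 100 mm tall, loose; leave it. Origin: centre of its underside.
- red_cup: Red plastic cup, 84 mm diameter, 110 mm tall, loose; leave it. Origin: centre of its underside.
- grease_tin: Low tin with blue band, 70 mm diameter, 50 mm tall, loose; leave it. Origin: centre of its underside.
- screwdriver: Screwdriver with orange handle lying on the table; leave it.
- wrench: Steel wrench lying on the table; leave it.
- brush: Brush with wooden handle lying on the table; leave it.
Things that resemble listed ones, but are neither listed nor needed, are in the scene too. Leave any green or pink look-alike of the cone alone.

How it is judged:
By the outcome, as a careful person would: the job done as asked, in the order asked, and still so for the second after the job is handed in, with the robot touching nothing.
It also fails if it takes over 64 s, if anything falls off the work surface, if the arm or the gripper's body presses on something with over 40 N, if the wrist force passes 120 N, or if a joint passes its speed limit or range.

### The arm

A 6-joint arm with a two-finger parallel gripper is mounted at the origin on the work surface. World frame = base frame: x ahead of the robot, y to its left, z up, the work surface at z = 0. Lengths are in m, angles in rad, forces in N, time in s.
With the tool pointing down it reaches from about 0.275 to 0.875 m from the base axis. Payload 12.5 kg.
Tool frame: the origin (TCP) lies on the centre line of the jaws, within the pads' length; the fingertips stand r.finger_overhang ahead of it and the grasp point (between the pads) lies 3 mm ahead of it (r.finger_overhang is the distance from the TCP to the fingertips, in m); z points along the fingers, y is the direction in which the jaws open and shut (so a half turn about z gives the same grasp; the last joint's range is limited). The gripper opens to 85 mm and grips with 20 to 120 N. Pads are 22 mm wide; open, the fingers measure 114 mm over their backs; the gripper's body (76 mm by 85 mm) begins 54 mm behind the grasp point. The pads swing forward as they close: fully open they stand 13 mm farther back than shut.
Start: joints at [-1.312, 0.351, 1.652, -0, 1.139, -0.085], TCP at [0.185, -0.518, 0.253] pointing down, gripper open.
Joint ranges: [-2.75, 2.75], [-0.79, 2.1], [0.01, 2.65], [-1.57, 4.71], [0.07, 3.14], [-2.87, 2.87]. Speed limits (rad/s): [2.22, 2.22, 2.79, 3.14, 3.14, 3.14].

### API

Orientations are given as a unit quaternion [x, y, z, w].
In Python, from cell import r, optics gives the robot as it stands. The module is installed in compiled form; this text tells all that it offers. Calls block until the motion is done:
- r.move_to(position, orientation): joint-space move of the TCP to a pose.
- r.move_linear(position, rot=None, vel=0.15): straight line of the TCP; rot=None keeps the orientation; vel is the mean speed in m/s.
- r.set_joints(angles): joint-space move.
- r.set_gripper(opening, squeeze=None): opening from 0.0 (shut) to 1.0 (fully open); squeeze is the grip in N (None keeps the last); returns when the fingers have stopped.
- r.sleep(seconds).
- r.inverse_kinematics(position, orientation): joint angles nearest the present ones, or None.
- optics.get_image(name): name is "side" or "top"; returns a dict with "pixels" (384x512x3 uint8, red, green, blue), "depth" (384x512 float32, m along the optical axis (not along the pixel's ray), 0 where there is no reading), "fx", "fy", "cx", "cy" (pixels), "D" ([k1, k2, p1, p2, k3] as OpenCV has them; the pictures are not rectified), "camera_from_world" (4x4, takes a point from world to camera coordinates). Camera axes: x right, y down, z forward; pixel columns grow to the right and rows downward; lengths in m; the calibration is good to about 2 mm. A picture is of the moment at which its call begins.
A pose or a line that the arm cannot do raises r.PlanningError and nothing moves.
- r.hand_in(): hands the job in, once; it reports no verdict.
Readings, each from a call of its own:
- r.current_t(): time.
- r.current_q(): joint angles.
- r.current_qvel(): joint speeds.
- r.current_effort(): joint torques, N m.
- r.current_tool_pos(): TCP position.
- r.current_ee_rot(): TCP orientation.
- r.current_contact_force(): force on the tool from outside, world axes, zero at the start.
- r.current_torque(): the same for the moment, N m.
- r.current_opening(): opening from 0.0 (shut) to 1.0 (fully open).
Only numpy, scipy, OpenCV 4.12 (cv2) and the standard library are available. Lean on these libraries where they do the work, as an engineer would, in place of code of your own. Each camera call takes 0.05 s, during which the arm holds its last target.

## Working session

There is one attempt and no reset: what is moved stays moved. The work goes in short steps, each a Python script; the robot and the scene stay as the last script left them, time stands still between calls to the robot, and variables do not carry over. Pictures are saved under pics/ and viewed, and the job is handed in when it is done.

```bash
mkdir -p pics; ls; python3 - <<'E'
from cell import r, optics
import cv2
for n in ("side","top"):
    d=optics.get_image(n); cv2.imwrite(f"pics/{n}0.png",cv2.resize(d["pixels"][:,:,::-1],(800,600),interpolation=cv2.INTER_CUBIC))
    print(n,d["fx"],d["fy"],d["cx"],d["cy"],d["D"]);print(d["camera_from_world"])
print(r.current_t(),r.finger_overhang,r.current_ee_rot(),r.current_contact_force())
E
```

```text
pics
side 391.97066612925283 391.97066612925283 256.47121293435794 194.19124140092217 [-0.132147  0.        0.        0.        0.      ]
[[ 0.92547142 -0.37879917  0.00372026 -0.49210713]
 [-0.28271564 -0.69719287 -0.65878219  0.19989253]
 [ 0.25213988  0.60863231 -0.75232453  1.31456367]
 [ 0.          0.          0.          1.        ]]
top 386.6239443300094 386.6239443300094 249.58010213615293 190.77397722572007 [-0.04834282  0.          0.          0.          0.        ]
[[-0.00733233 -0.99996523  0.00397217  0.0116579 ]
 [-0.98289387  0.00647601 -0.18405896  0.52759755]
 [ 0.18402684 -0.0052538  -0.98290718  1.0995734 ]
 [ 0.          0.          0.          1.        ]]
0.1 0.022 [ 9.85263492e-01  1.71042573e-01 -3.98641893e-05 -5.36191818e-04] [ 0.80017449 -0.14774989 -0.75068809]
```

View pics/side0.png

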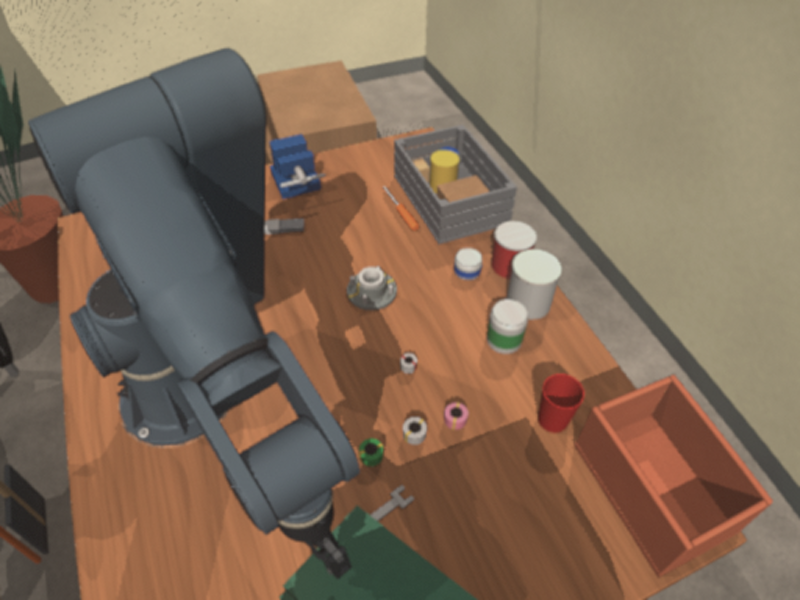

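View pics/top0.png

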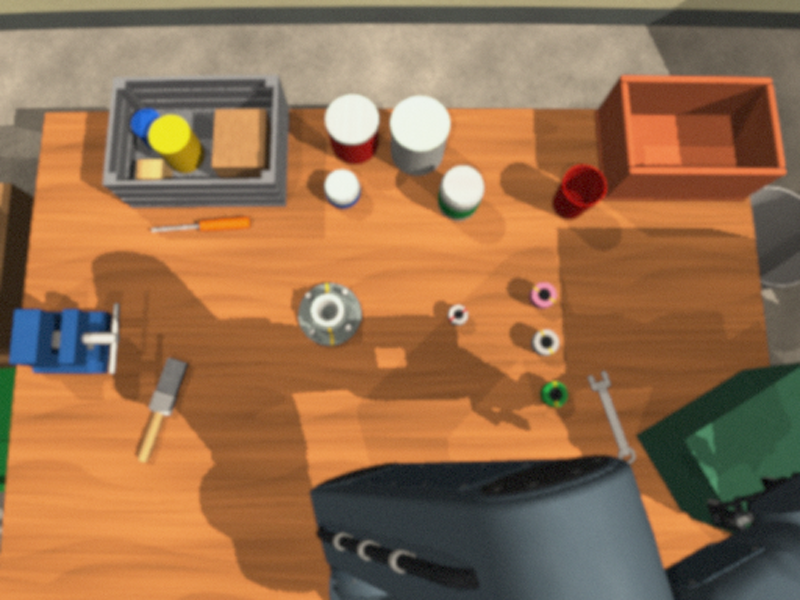

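Top view (800x600 picture), what could be taken for the cone:
- (544,295): pink look-alike.
- (555,394): green look-alike.
- (458,314): small cone with a red line.
- (545,342): steel cone with a yellow line. This is my choice; in the side view it is at (415,430).

The hub is at (330,313). Next is a close crop to check.

```bash
cat > h.py <<'E'
import numpy as np, cv2
from cell import r, optics
def ray(d,uv):
    K=np.array([[d["fx"],0,d["cx"]],[0,d["fy"],d["cy"]],[0,0,1]])
    n=cv2.undistortPoints(np.array(uv,float).reshape(-1,1,2),K,np.array(d["D"])).reshape(-1,2)
    T=d["camera_from_world"];R=T[:3,:3]
    dirs=np.c_[n,np.ones(len(n))]@R
    return -R.T@T[:3,3],dirs
def plane(d,uv,z):
    o,k=ray(d,uv); return o+k*((z-o[2])/k[:,2])[:,None]
def proj(d,P):
    K=np.array([[d["fx"],0,d["cx"]],[0,d["fy"],d["cy"]],[0,0,1]]);T=d["camera_from_world"]
    return cv2.projectPoints(np.array(P,float).reshape(-1,3),cv2.Rodrigues(T[:3,:3])[0],T[:3,3],K,np.array(d["D"]))[0].reshape(-1,2)
def crop(d,c,h,s): 
    x,y=int(c[0]),int(c[1]); return cv2.resize(d["pixels"][y-h:y+h,x-h:x+h,::-1],(s,s),interpolation=cv2.INTER_NEAREST)
E
python3 - <<'E'
from h import *
t=optics.get_image("top");s=optics.get_image("side")
print(plane(t,[[348.8,218.9]],.044),plane(t,[[210.5,198]],.05),plane(s,[[265.6,273]],.044),plane(s,[[237,176]],.05))
a=np.hstack([crop(t,(349,219),20,400),crop(t,(211,200),25,400)])
cv2.imwrite("pics/cropt.png",a)
a=np.hstack([crop(s,(266,276),20,400),crop(s,(238,182),25,400)])
cv2.imwrite("pics/crops.png",a)
E
```

```text
[[ 0.44205634 -0.28478207  0.044     ]] [[0.50648658 0.12373958 0.05      ]] [[ 0.44439155 -0.2882685   0.044     ]] [[0.50623843 0.13313577 0.05      ]]
```

View pics/cropt.png

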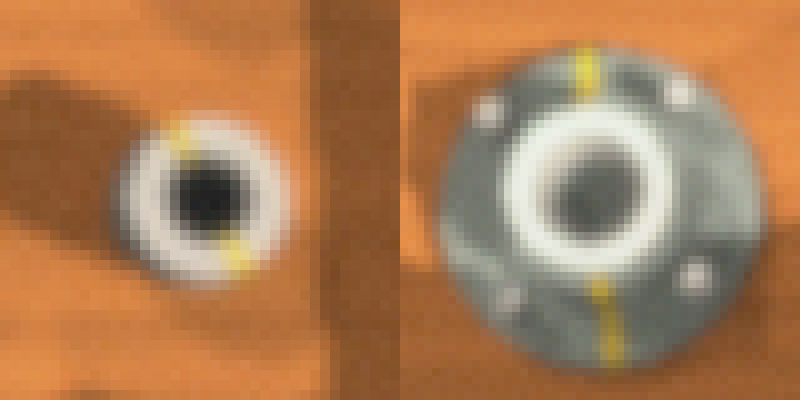

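View pics/crops.png

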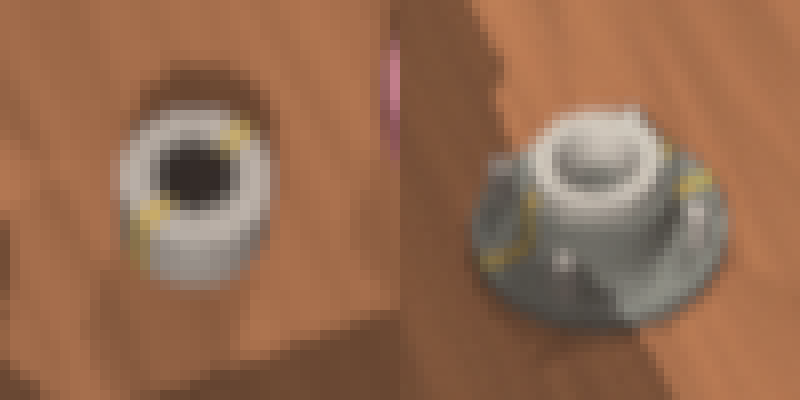

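Crops confirm the choice: in the top crop the steel cone is at (205,195), with its yellow line running from (180,135) to (237,258). The hub has yellow marks at (588,75) and (612,350). Next I measure centres and angles to sub-pixel precision.

```bash
cat > m.py <<'E'
from h import *
def avg(n,k=4):
    ds=[optics.get_image(n) for _ in range(k)]
    d=ds[0]; d["f"]=np.mean([x["pixels"].astype(float) for x in ds],0); return d
def yel(d,c,h):
    x,y=map(int,c); f=d["f"][y-h:y+h+1,x-h:x+h+1]
    w=(f[...,1]-f[...,2])-0.75*(f[...,0]-f[...,1])*2  # yellow: G>>B, R~G
    w=np.where(w>25,w,0); v,u=np.mgrid[y-h:y+h+1,x-h:x+h+1]
    n,l=cv2.connectedComponents((w>0).astype(np.uint8),connectivity=8)
    out=[]
    for i in range(1,n):
        m=l==i
        out.append((m.sum(),(w*u)[m].sum()/w[m].sum(),(w*v)[m].sum()/w[m].sum(),np.mean(f[m],0).round()))
    return [o for o in out if o[0]>1]
E
python3 - <<'E'
from m import *
t=avg("top");s=avg("side")
for d in (t,s): print("cam",ray(d,[[250,190]])[0])
for n,d,cs in (("t",t,((349,219),(211,200))),("s",s,((266,276),(238,182)))):
  for c,z in zip(cs,(.044,.012)):
    for o in yel(d,c,22 if z<.02 else 11): print(n,z,o[0],np.round(o[1:3],2),o[3],plane(d,[o[1:3]],z)[0].round(4), plane(d,[o[1:3]],.044)[0].round(4))
# bright blobs / dark bore
for n,d,cs in (("t",t,((349,219),(211,200))),("s",s,((266,276),(238,182)))):
  for i,c in enumerate(cs):
    h=11 if i==0 else 24
    x,y=c; f=cv2.resize(d["f"][y-h:y+h+1,x-h:x+h+1].astype(np.float32),None,fx=8,fy=8,interpolation=cv2.INTER_CUBIC)
    g=f[...,2] # blue: low on wood, high on steel
    for th in (90,110,150,170):
      cn,_=cv2.findContours((g>th).astype(np.uint8),cv2.RETR_CCOMP,cv2.CHAIN_APPROX_NONE)
      for k in cn:
        if cv2.contourArea(k)<1000: continue
        e=cv2.fitEllipse(k); uv=(np.array(e[0])+.5)/8-.5+[x-h,y-h]
        print(n,i,th,uv.round(2),(np.array(e[1])/8).round(1),plane(d,[uv],.044)[0].round(4)[:2],plane(d,[uv],.052)[0].round(4)[:2],plane(d,[uv],.006)[0].round(4)[:2])
E
```

```text
cam [0.31630686 0.01401771 1.17784134]
cam [ 0.1804899  -0.84713205  1.12249489]
t 0.044 5 [346.61 212.83] [217. 193. 122.] [ 0.4602 -0.2792  0.044 ] [ 0.4602 -0.2792  0.044 ]
t 0.044 8 [352.13 223.94] [223. 202. 130.] [ 0.427  -0.2939  0.044 ] [ 0.427  -0.2939  0.044 ]
t 0.012 32 [209.02 183.95] [195. 185. 117.] [0.5568 0.1325 0.012 ] [0.5502 0.1292 0.044 ]
t 0.012 3 [201.99 191.01] [202. 210. 194.] [0.5348 0.1538 0.012 ] [0.5288 0.15   0.044 ]
t 0.012 25 [211.51 214.6 ] [153. 133.  69.] [0.4618 0.1238 0.012 ] [0.4578 0.1208 0.044 ]
s 0.012 4 [249.99 179.21] [172. 157. 103.] [0.5587 0.1325 0.012 ] [0.5478 0.1043 0.044 ]
t 0 90 [349.39 218.43] [17.8 18.1] [ 0.4434 -0.2866] [ 0.4425 -0.2845] [ 0.4477 -0.2967]
t 0 90 [349.36 218.41] [6.6 7.7] [ 0.4435 -0.2865] [ 0.4426 -0.2844] [ 0.4478 -0.2966]
t 0 110 [349.37 218.43] [16.7 17.2] [ 0.4434 -0.2866] [ 0.4425 -0.2844] [ 0.4477 -0.2966]
t 0 110 [349.36 218.38] [7.2 8.9] [ 0.4436 -0.2865] [ 0.4427 -0.2844] [ 0.4479 -0.2966]
t 0 150 [346.04 220.02] [ 7.7 13.9] [ 0.4388 -0.2764] [ 0.4379 -0.2744] [ 0.4429 -0.2861]
t 0 150 [352.72 216.84] [ 7
[... 1740 characters left out ...]
.3025] [ 0.455  -0.2791]
s 0 150 [262.82 271.35] [ 6.3 10.9] [ 0.4386 -0.2796] [ 0.4367 -0.2838] [ 0.4477 -0.2596]
s 1 90 [240.02 182.07] [21.8 31.4] [0.5076 0.1047] [0.5052 0.0976] [0.5191 0.1382]
s 1 90 [245.07 184.81] [ 3.4 11.4] [0.5201 0.0845] [0.5176 0.0776] [0.5321 0.1173]
s 1 110 [247.16 188.47] [ 7.9 18.8] [0.5207 0.0644] [0.5181 0.0576] [0.5327 0.0965]
s 1 110 [236.93 177.33] [15.6 18.1] [0.5054 0.1321] [0.503  0.1249] [0.5168 0.1666]
s 1 150 [237.05 176.6 ] [12.3 16.1] [0.5071 0.1356] [0.5047 0.1283] [0.5186 0.1702]
s 1 150 [236.49 177.72] [ 5.9 11. ] [0.5031 0.1309] [0.5007 0.1236] [0.5145 0.1653]
s 1 170 [237.06 176.5 ] [10.5 14.1] [0.5074 0.1361] [0.5049 0.1288] [0.5189 0.1707]
```

```bash
cat >> h.py <<'E'
def q(a): a=np.deg2rad(a); return np.array([np.cos(a/2),np.sin(a/2),0,0])
E
python3 - <<'E'
from m import *
t=avg("top",3); print("t",r.current_t())
f=t["f"]; v,u=np.mgrid[170:232,185:240]; uv=np.c_[u.ravel(),v.ravel()]
P=plane(t,uv,.012); F=f[v.ravel(),u.ravel()]
w=(F[:,1]-F[:,2])-1.5*(F[:,0]-F[:,1]); c=np.array([.5063,.1272])
R=np.hypot(*(P[:,:2]-c).T); az=np.degrees(np.arctan2(P[:,1]-c[1],P[:,0]-c[0]))
for lo,hi in((-20,30),(160,210)):
    a=np.where(az<-90,az+360,az); m=(w>20)&(R>.042)&(R<.061)&(a>lo)&(a<hi)
    p=(P[m,:2]*w[m,None]).sum(0)/w[m].sum(); print(m.sum(),p.round(4),(w[m]*a[m]).sum()/w[m].sum())
    if lo<0:p0=p
print("ang",np.degrees(np.arctan2(*(p0-p)[::-1])))
for p,a in (((.4434,-.287,.16),24),((.4434,-.287,.04),24),((.506,.127,.16),5.2),((.506,.127,.08),5.2),((.506,.127,.08),35),((.506,.127,.08),-26)):
    for b in (a,a-180): 
        s=r.inverse_kinematics(p,q(b)); print(a,b,None if s is None else np.round(s,2))
E
```

```text
t 0.75
35 [0.5577 0.1326] 5.947798065099999
20 [0.4549 0.1226] 185.1169723552883
ang 5.551176337205478
24 24 [-0.66  0.43  1.79 -0.    0.92  0.49]
24 -156 [-0.66  0.43  1.79 -0.    0.92 -2.65]
24 24 [-0.66  0.63  1.84 -0.    0.67  0.49]
24 -156 [-0.66  0.63  1.84 -0.    0.67 -2.65]
5.2 5.2 [ 0.16  0.42  1.81 -0.    0.91  1.64]
5.2 -174.8 [ 0.16  0.42  1.81 -0.    0.91 -1.5 ]
5.2 5.2 [ 0.16  0.55  1.85 -0.    0.74  1.64]
5.2 -174.8 [ 0.16  0.55  1.85 -0.    0.74 -1.5 ]
35 35 [ 0.16  0.55  1.85 -0.    0.74  1.12]
35 -145 [ 0.16  0.55  1.85 -0.    0.74 -2.03]
-26 -26 [ 0.16  0.55  1.85 -0.    0.74  2.18]
-26 -206 [ 0.16  0.55  1.85 -0.    0.74 -0.96]
```

```bash
python3 - <<'E'
from h import *
r.move_to([.4434,-.287,.14],q(24)); print(r.current_t(),r.current_tool_pos(),r.current_contact_force())
r.move_linear([.4434,-.287,.041],vel=.08)
print(r.current_t(),r.current_tool_pos(),r.current_contact_force())
s=optics.get_image("side");t=optics.get_image("top")
cv2.imwrite("pics/pre.png",np.hstack([crop(t,(349,219),30,400),crop(s,(266,270),30,400)]))
E
```

```text
2.1167 [ 0.44318912 -0.28788056  0.14034523] [-0.32189776 -0.21100316  0.21246979]
3.5083 [ 0.44363053 -0.28718249  0.04143913] [ 0.74374753 -0.18355552 -0.6547412 ]
```

View pics/pre.png

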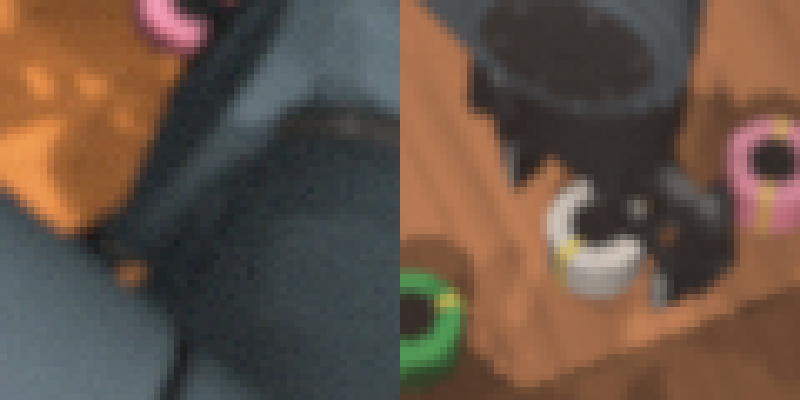

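The side crop shows the cone at (597,245) between the left finger (515,165) and the right finger (690,250), with the pink one clear at (770,180). Next I grip and lift.

```bash
python3 - <<'E'
from h import *
f0=np.mean([r.current_contact_force() for _ in range(20)],0);print("t",r.current_t(),f0.round(2))
r.set_gripper(0.0,squeeze=45)
print(r.current_t(),r.current_opening(),r.current_contact_force().round(2))
r.move_linear([.4434,-.287,.15],vel=.1)
r.sleep(.2)
f=[];
for _ in range(20): f.append(r.current_contact_force())
print(r.current_t(),r.current_opening(),np.mean(f,0).round(2),np.std(f,0).round(2),r.current_tool_pos())
s=optics.get_image("side")
p=proj(s,[[.4434,-.287,.13]])[0]
cv2.imwrite("pics/lift.png",crop(s,p,30,480))
E
```

```text
t 3.6083 [ 0.27  0.18 -0.17]
4.05 0.5486794249633213 [-1.64  0.8   6.  ]
5.4917 0.5481476066672762 [ 0.38  0.13 -2.2 ] [0. 0. 0.] [ 0.44326759 -0.28688681  0.14957182]
```

View pics/lift.png

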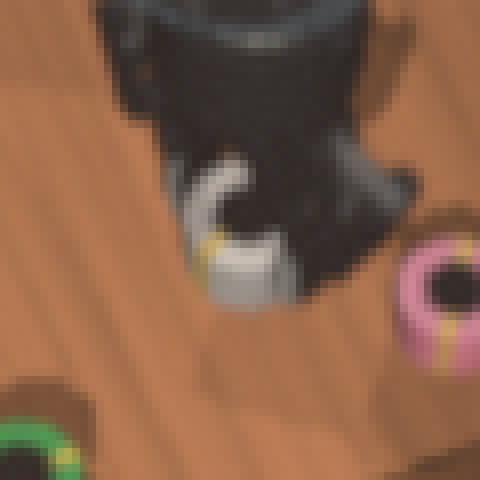

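The cone is held upright: in the lift crop its sleeve is at (245,270) and its yellow line at (208,255). Next I go above the hub, check, and start the guarded descent.

```bash
cat >> h.py <<'E'
def F(n=5,dt=.012):
    f=[]
    for _ in range(n): r.sleep(dt); f.append(np.r_[r.current_contact_force(),r.current_torque()])
    return np.mean(f,0)
E
python3 - <<'E'
from h import *
r.move_to([.506,.1272,.13],q(5.5)); print(r.current_t(),r.current_tool_pos())
r.move_linear([.506,.1272,.102],vel=.06); r.sleep(.15)
f=F(12); np.save("tare.npy",f); print(r.current_t(),r.current_tool_pos().round(5),r.current_ee_rot().round(4),f.round(2))
t0=r.current_t()
r.move_linear([.506,.1272,.1015],vel=.01);print("step cost",r.current_t()-t0,r.current_tool_pos().round(5), (F()-f).round(2))
s=optics.get_image("side");t=optics.get_image("top")
cv2.imwrite("pics/above.png",np.hstack([crop(t,(210,195),30,400),crop(s,proj(s,[[.506,.127,.06]])[0],30,400)]))
E
```

```text
7.0917 [0.50622972 0.12650853 0.13004791]
7.9583 [0.50616 0.12726 0.10229] [ 9.988e-01  4.800e-02  3.000e-04 -0.000e+00] [-0.12  0.05 -3.48  0.    0.    0.01]
step cost 0.2499999999999991 [0.506   0.12721 0.10154] [ 0.19 -0.24  0.41 -0.01 -0.03 -0.04]
```

View pics/above.png

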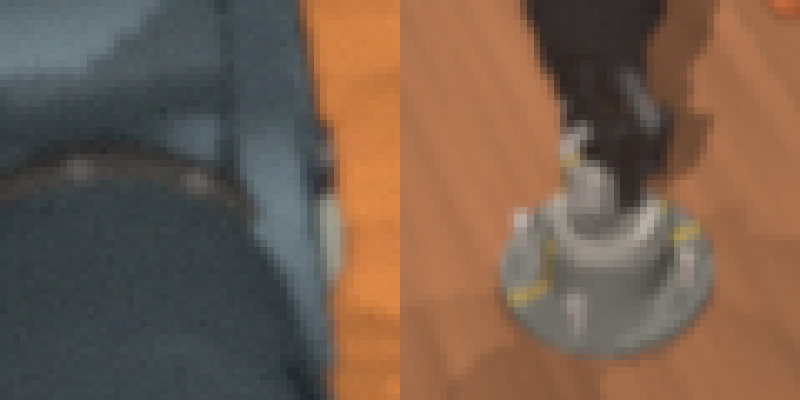

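```bash
python3 - <<'E'
from h import *
T=np.load("tare.npy"); z=.1015; x,y=.506,.1272
def go(z,v): r.move_linear([x,y,z],vel=v)
for z in (.0975,.094,.091,.089):
    go(z,.03); f=F(4)-T
    if f[2]>2.5 or np.hypot(*f[:2])>2.5: print("early",z,f.round(2)); break
else:
    while z>.0745:
        z-=.0005; go(z,.01); f=F(3)-T
        if f[2]>2 or np.hypot(*f[:2])>2.5:
            f=F(6)-T
            if f[2]>2 or np.hypot(*f[:2])>2: break
print(r.current_t(),z,r.current_tool_pos().round(5),f.round(3))
E
```

```text
11.7833 0.08499999999999999 [0.506   0.12714 0.08506] [-0.7   -0.796  2.049 -0.152  0.148 -0.011]
```

```bash
python3 - <<'E'
from h import *
T=np.load("tare.npy"); z=.085; x,y=.506,.1272
for i in range(6):
    z-=.0003; r.move_linear([x,y,z],vel=.01); f=F(6)-T
    print(r.current_t(),round(z,5),r.current_tool_pos().round(5),f.round(2))
    if f[2]>6: break
E
```

```text
12.0833 0.0847 [0.50594 0.12714 0.08487] [-3.1  -2.07  7.61 -0.33  0.47 -0.03]
```

```bash
cat > st.py <<'E'
from h import *
import json
T=np.load("tare.npy")
def load(): return json.load(open("st.json"))
def save(s): json.dump(list(map(float,s)),open("st.json","w"))
E
python3 - <<'E'
from st import *
z=.0847; p=np.array([.506,.1272])
for i in range(10):
    f=F(6)-T
    l=np.hypot(*f[:2])
    if l>1.0: p=p+f[:2]/l*min(.0004,.00015*l)
    elif f[2]<6: z-=.0002
    else: break
    r.move_linear([*p,z],vel=.01)
    print(round(r.current_t(),2),p.round(5),round(z,5),r.current_tool_pos().round(5),f.round(2))
    if f[2]<4 and l<=2: z-=.0001
save([*p,z]); print(F()-T)
E
```

```text
12.38 [0.50567 0.12697] 0.0847 [0.5057  0.12699 0.08457] [-3.4  -2.39  7.77 -0.33  0.5  -0.02]
12.68 [0.5056  0.12683] 0.0847 [0.50557 0.12687 0.08451] [-0.52 -0.96  3.38 -0.17  0.13 -0.01]
12.98 [0.5056  0.12683] 0.0844 [0.50559 0.12687 0.08437] [-0.   -0.17  0.45 -0.02 -0.01 -0.01]
13.28 [0.5056  0.12683] 0.0841 [0.50557 0.12684 0.08423] [-0.06  0.13  0.58  0.01  0.03 -0.02]
13.58 [0.50532 0.12672] 0.084 [0.50544 0.12679 0.0841 ] [-1.81 -0.7   4.14  0.02  0.29 -0.  ]
13.88 [0.50518 0.1268 ] 0.084 [0.50539 0.12679 0.08406] [-0.93  0.51  4.68  0.1   0.16 -0.02]
14.18 [0.50518 0.1268 ] 0.0838 [0.5054  0.1268  0.08403] [ 0.34  0.27  3.95  0.04 -0.06 -0.03]
[-0.06785032 -0.2082944   7.6803233  -0.03103937 -0.03025748 -0.00882805]
```

```bash
python3 - <<'E'
from st import *
x,y,z=load(); p=np.array([x,y])
for i in range(8):
    f=F(8)-T; print(round(r.current_t(),2),p.round(5),round(z,5),r.current_tool_pos().round(5),f.round(2))
    if f[2]>11: break
    z-=min(.0001,max(.00004,(11.8-f[2])/40000)); 
    l=np.hypot(*f[:2])
    if l>1.5: p=p+f[:2]*.00006
    r.move_linear([*p,z],vel=.01)
m=[]
for _ in range(50): r.sleep(.01); m.append(r.current_contact_force()[2]-T[2])
print("hold",np.mean(m),max(m),r.current_tool_pos(),(F()-T).round(2),r.current_t()); save([*p,z])
s=optics.get_image("side")
cv2.imwrite("pics/seat.png",crop(s,proj(s,[[.506,.127,.06]])[0],25,500))
E
```

```text
14.34 [0.50518 0.1268 ] 0.0837 [0.50539 0.12682 0.08401] [ 0.03 -0.14  8.33 -0.05 -0.02 -0.01]
14.66 [0.50518 0.1268 ] 0.08361 [0.50545 0.12682 0.08398] [-0.53 -0.23 11.06 -0.05  0.14 -0.03]
hold 10.812650464979809 12.461277075196305 [0.50541712 0.12682277 0.08396441] [-1.09 -0.25 10.61 -0.06  0.1  -0.02] 15.1167
```

View pics/seat.png

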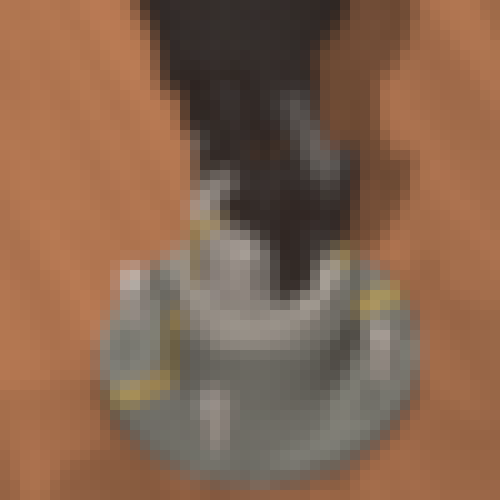

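The side crop shows the cone down in the cup: sleeve at (235,265), its yellow line at (203,240), barrel mark at (172,340). The force is balanced and steep. To confirm it is home, I compare the cup face height from the depth image with the TCP height.

```bash
python3 - <<'E'
from st import *
for n in ("side","top"):
  d=optics.get_image(n); D=d["depth"]; v,u=np.nonzero(D>0); 
  o,k=ray(d,np.c_[u,v]); W=o+k*D[v,u][:,None]   # k has unit camera z
  c=np.array([.5058,.1268]); R=np.hypot(*(W[:,:2]-c).T)
  for nm,lo,hi in (("cup",.026,.030),("barrelrim",.032,.0365),("flange",.042,.058),("table",.068,.1)):
    m=(R>lo)&(R<hi)&(W[:,2]<.07)&(W[:,2]>-.02); zz=W[m,2]
    if len(zz): print(n,nm,len(zz),np.percentile(zz,[5,25,50,75,95]).round(4))
print(r.current_t())
E
```

```text
side cup 30 [0.0429 0.0532 0.0552 0.0584 0.0683]
side barrelrim 69 [0.0118 0.0319 0.0442 0.0478 0.0565]
side flange 210 [0.0077 0.0105 0.0131 0.016  0.0344]
side table 726 [-0.0043 -0.0023 -0.0006  0.001   0.0035]
top flange 13 [0.0079 0.0095 0.0111 0.0127 0.0154]
top table 463 [-0.0056 -0.0029 -0.0015  0.0001  0.0022]
15.2667
```

The depth image puts the cup face at about 55 mm (h≈11). That matches home at TCP 84 mm, with the small end 13 mm below the face. Next I ease to about half a kilo and rock.

```bash
cat > rock.py <<'E'
from st import *
def reg(p,z,a,f,tgt=6.0,K=33000.,lat=.00003):
    z=z-np.clip((tgt-f[2])/K*.7,-.00012,.00008)
    if np.hypot(*f[:2])>.8: p=p+f[:2]*lat
    return p,z
def step(p,z,a,tgt=6.0):
    t0=r.current_t(); r.move_linear([*p,z],rot=q(a),vel=.01); dt=r.current_t()-t0
    f=F(6)-T
    print(round(r.current_t(),2),round(dt,2),"a",a,p.round(5),round(z,5),r.current_tool_pos().round(5),f.round(2))
    return f
E
python3 - <<'E'
from rock import *
x,y,z=load(); p=np.array([x,y]); f=F(8)-T; a=5.5
for i in range(3):
    if abs(f[2]-6)<1: break
    p,z=reg(p,z,a,f); f=step(p,z,a)
for a in (8.5,11.5,15.5):
    p,z=reg(p,z,a,f); f=step(p,z,a)
    if not 2<f[2]<9: break
save([*p,z]); 
E
```

```text
15.63 0.25 a 5.5 [0.50518 0.1268 ] 0.08372 [0.5054  0.12681 0.08396] [ 0.05 -0.22  9.54 -0.07  0.02 -0.01]
15.93 0.25 a 5.5 [0.50518 0.1268 ] 0.0838 [0.5054  0.12681 0.08397] [ 0.43 -0.39  9.07 -0.03 -0.05 -0.01]
16.23 0.25 a 5.5 [0.50518 0.1268 ] 0.08386 [0.50537 0.12681 0.08395] [ 1.28 -0.18  8.68 -0.02 -0.19 -0.02]
16.53 0.25 a 8.5 [0.50522 0.12679] 0.08392 [0.50535 0.12682 0.08391] [ 1.61  0.55  7.29  0.07 -0.28  0.19]
16.83 0.25 a 11.5 [0.50527 0.12681] 0.08394 [0.50533 0.12682 0.08388] [ 2.8   0.34  4.86  0.05 -0.42  0.16]
17.13 0.25 a 15.5 [0.50536 0.12682] 0.08392 [0.5053  0.12677 0.08374] [ 2.97  0.03  1.47  0.03 -0.56  0.06]
```

```bash
python3 - <<'E'
from rock import *
x,y,z=load(); p=np.array([x,y]); a=15.5; f=F(4)-T
for i in range(6):
    l=np.hypot(*f[:2])
    if l>.8: p=p+f[:2]*.00008
    z=z-np.clip((6-f[2])/33000*.8,-.00012,.0001)
    f=step(p,z,a)
    if np.hypot(*f[:2])<1.2 and abs(f[2]-6)<1.3: break
save([*p,z]); 
E
```

```text
17.47 0.25 a 15.5 [0.50562 0.12682] 0.08382 [0.50537 0.12678 0.08369] [ 0.89  0.55  2.62  0.08 -0.21 -0.01]
17.77 0.25 a 15.5 [0.50569 0.12686] 0.08374 [0.50542 0.12684 0.08368] [-0.53  0.2   4.26  0.01  0.1  -0.05]
18.07 0.25 a 15.5 [0.50569 0.12686] 0.0837 [0.50547 0.12684 0.08367] [-2.19 -0.54  5.34 -0.01  0.32 -0.02]
18.37 0.25 a 15.5 [0.50552 0.12682] 0.08368 [0.50546 0.1268  0.08366] [-1.91  0.12  5.4   0.04  0.31 -0.04]
18.67 0.25 a 15.5 [0.50536 0.12683] 0.08367 [0.50543 0.12683 0.08367] [-0.85 -0.05  4.95  0.02  0.15 -0.01]
```

The cone settled another 0.3 mm once the side force was relieved. To keep the order clean, I'll return to alignment, press home again with a kilo while centred, then do the full rock.

```bash
python3 - <<'E'
from rock import *
x,y,z=load(); p=np.array([x,y]); f=F(4)-T
for a in (12.5,9,5.5,5.5):
    p=p+f[:2]*.00004; z=z-np.clip((6-f[2])/33000*.7,-.0001,.0001); f=step(p,z,a)
print("press")
for i in range(12):
    if 10.3<f[2] and np.hypot(*f[:2])<1.2: break
    p=p+f[:2]*.00004; z=z-np.clip((11.3-f[2])/33000*.6,-.0001,.00008); f=step(p,z,a)
m=[]
for _ in range(40): r.sleep(.01); m.append(r.current_contact_force()[2]-T[2])
print("hold",np.mean(m),max(m),r.current_tool_pos().round(5),(F()-T).round(2),r.current_t()); save([*p,z])
E
```

```text
19.0 0.25 a 12.5 [0.50532 0.12682] 0.08365 [0.50544 0.12684 0.08377] [-0.91 -0.24  6.78 -0.02  0.19 -0.15]
19.3 0.25 a 9 [0.50528 0.12681] 0.08367 [0.50546 0.12681 0.08387] [-1.25 -0.3   8.84 -0.03  0.23 -0.19]
19.6 0.25 a 5.5 [0.50523 0.1268 ] 0.08373 [0.50546 0.12681 0.08391] [-0.98 -0.11  8.85 -0.03  0.16 -0.2 ]
19.9 0.25 a 5.5 [0.50519 0.1268 ] 0.08379 [0.5054  0.12681 0.08388] [ 0.   -0.41  8.43  0.   -0.01 -0.1 ]
press
20.2 0.25 a 5.5 [0.50519 0.12678] 0.08374 [0.50542 0.12683 0.08389] [ 0.13  0.15  8.85  0.02 -0.   -0.06]
20.5 0.25 a 5.5 [0.5052  0.12679] 0.08369 [0.50543 0.12683 0.08389] [-0.19 -0.06  9.71 -0.02  0.05 -0.07]
20.8 0.25 a 5.5 [0.50519 0.12679] 0.08366 [0.5054  0.12681 0.08387] [-0.27 -0.24  9.35  0.    0.04 -0.09]
21.1 0.25 a 5.5 [0.50518 0.12678] 0.08363 [0.50545 0.12681 0.08389] [-4.000e-02 -3.200e-01  1.003e+01 -1.000e-02  9.000e-02 -9.000e-02]
21.4 0.25 a 5.5 [0.50518 0.12676] 0.08361 [0.50542 0.12682 0.08386] [-0.36 -0.26 10.35  0.02  0.1  -0.07]
hold 10.415074969681802 11.389954457692497 [0.50542 0.12684 0.08386] [-0.54 -0.18 10.25  0.02  0.08 -0.06] 21.775
```

```bash
python3 - <<'E'
from rock import *
x,y,z=load(); p=np.array([x,y]); a=5.5; f=F(4)-T
for i in range(5):
    if abs(f[2]-6)<.8: break
    p=p+f[:2]*.00003; z=z-np.clip((5.8-f[2])/33000,-.00015,.00005); f=step(p,z,a)
print("rock")
for a in (8.5,11.5,14.5,17.5,20.5):
    p=p+f[:2]*.00005; z=z-np.clip((6-f[2])/33000*.9,-.0001,.00012)-.00005; f=step(p,z,a)
    if not 1.8<f[2]<9.5: break
save([*p,z]); print(a)
E
```

```text
22.11 0.25 a 5.5 [0.50516 0.12677] 0.08374 [0.50539 0.12682 0.08386] [ 0.58  0.49  9.16  0.05 -0.09 -0.06]
22.41 0.25 a 5.5 [0.50518 0.12678] 0.08384 [0.50539 0.12682 0.0839 ] [ 1.72  0.18  7.38  0.06 -0.29 -0.05]
22.71 0.25 a 5.5 [0.50523 0.12679] 0.08389 [0.50535 0.12681 0.08388] [ 2.85  0.78  6.09  0.11 -0.4  -0.02]
rock
23.01 0.25 a 8.5 [0.50537 0.12683] 0.08384 [0.50537 0.12682 0.08386] [ 1.74  0.05  7.12  0.05 -0.3   0.16]
23.31 0.25 a 11.5 [0.50546 0.12683] 0.08382 [0.50534 0.12682 0.08376] [ 1.45  0.45  6.63  0.06 -0.22  0.15]
23.61 0.25 a 14.5 [0.50553 0.12685] 0.08379 [0.50539 0.12682 0.08366] [ 1.34  0.11  4.58  0.06 -0.24  0.13]
23.91 0.25 a 17.5 [0.5056  0.12686] 0.0837 [0.50537 0.12683 0.0835 ] [ 1.01  0.42  2.9   0.07 -0.19  0.06]
24.21 0.25 a 20.5 [0.50565 0.12688] 0.08357 [0.50542 0.12688 0.08357] [-0.79  0.25  6.25  0.03  0.16  0.12]
20.5
```

```bash
python3 - <<'E'
from rock import *
x,y,z=load(); p=np.array([x,y]); a=20.5; f=F(4)-T
for a in (23.5,26.5,29.5,32.5,35.5,36):
    p=p+f[:2]*.00005; z=z-np.clip((6-f[2])/33000*.9,-.0001,.00012)-.00002; f=step(p,z,a)
    if not 1.5<f[2]<10: break
save([*p,z]); print(a)
E
```

```text
24.54 0.25 a 23.5 [0.5056  0.12688] 0.08356 [0.50546 0.12686 0.0837 ] [-1.56  0.06  8.6   0.    0.32  0.09]
24.84 0.25 a 26.5 [0.50552 0.12688] 0.08361 [0.50543 0.12688 0.0838 ] [-1.64  0.07  9.04 -0.04  0.28  0.09]
25.14 0.25 a 29.5 [0.50544 0.12688] 0.08367 [0.50542 0.12687 0.08384] [-1.28 -0.16  8.88 -0.02  0.25  0.13]
25.44 0.25 a 32.5 [0.50537 0.12687] 0.08373 [0.5054  0.12686 0.08381] [-0.59 -0.08  8.35 -0.02  0.17  0.15]
25.74 0.25 a 35.5 [0.50534 0.12687] 0.08378 [0.50538 0.12686 0.08371] [ 0.16 -0.07  5.94  0.01 -0.02  0.15]
26.04 0.25 a 36 [0.50535 0.12687] 0.08376 [0.50535 0.12688 0.08369] [ 0.6  -0.03  4.66  0.01 -0.09 -0.06]
36
```

```bash
cat > back.py <<'E'
from rock import *
A=[5.5,8.5,11.5,14.5,17.5,20.5,23.5,26.5,29.5,32.5,35.5]
Z=[.08388,.08386,.08376,.08365,.08352,.08357,.0837,.0838,.08384,.08381,.0837]
def run(p,z,a0,seq,f):
    for a in seq:
        p=p+f[:2]*.00004; z=z-np.clip((5.8-f[2])/33000*.7,-.0001,.0001)+(np.interp(a,A,Z)-np.interp(a0,A,Z))*.9
        f=step(p,z,a); a0=a
        if not 1.2<f[2]<10.5: break
    return p,z,a,f
E
python3 - <<'E'
from back import *
x,y,z=load(); p=np.array([x,y]); f=F(4)-T
p,z,a,f=run(p,z,35.5,(32.5,29.5,26.5,23.5,20.5),f)
save([*p,z])
E
```

```text
26.38 0.25 a 32.5 [0.50536 0.12686] 0.08383 [0.50538 0.12686 0.08383] [ 0.16 -0.21  5.05  0.   -0.05 -0.11]
26.68 0.25 a 29.5 [0.50537 0.12686] 0.08384 [0.50538 0.12686 0.08387] [ 0.33  0.04  5.39  0.01 -0.02 -0.15]
26.98 0.25 a 26.5 [0.50538 0.12686] 0.08379 [0.50541 0.12684 0.08385] [ 0.2  -0.29  6.56 -0.02 -0.01 -0.17]
27.27 0.25 a 23.5 [0.50539 0.12685] 0.08372 [0.50541 0.12685 0.08374] [ 0.03 -0.06  6.39 -0.   -0.02 -0.16]
27.57 0.25 a 20.5 [0.50539 0.12684] 0.08362 [0.5054  0.12684 0.08357] [ 0.69 -0.12  4.92  0.03 -0.08 -0.16]
```

Feed-forward holds the push at 5–6.5 N. I continue back to alignment.

```bash
python3 - <<'E'
from back import *
x,y,z=load(); p=np.array([x,y]); f=F(3)-T
p,z,a,f=run(p,z,20.5,(17.5,14.5,11.5,8.5,5.5,5.5),f)
save([*p,z]); print(r.current_ee_rot(),r.current_opening())
E
```

```text
27.9 0.25 a 17.5 [0.5054  0.12684] 0.08356 [0.50539 0.12682 0.08347] [ 0.88  0.09  3.59  0.07 -0.18 -0.08]
28.2 0.25 a 14.5 [0.50544 0.12684] 0.08363 [0.5054  0.12684 0.08362] [ 0.33 -0.2   4.44  0.   -0.07 -0.09]
28.5 0.25 a 11.5 [0.50545 0.12684] 0.0837 [0.50542 0.12683 0.08374] [-0.09  0.06  6.1  -0.02  0.02 -0.13]
28.8 0.25 a 8.5 [0.50545 0.12684] 0.08379 [0.50541 0.12684 0.08382] [-0.56  0.01  6.44 -0.02  0.08 -0.16]
29.1 0.25 a 5.5 [0.50543 0.12684] 0.08383 [0.50545 0.12683 0.08386] [-0.01 -0.7   6.62 -0.07  0.06 -0.16]
29.4 0.25 a 5.5 [0.50543 0.12681] 0.08384 [0.50542 0.12683 0.08385] [-0.35 -0.35  5.83  0.    0.05 -0.06]
[ 9.98834814e-01  4.82598586e-02  9.62818164e-06 -5.73616649e-06] 0.5482766958429499
```

The return stayed at 3.6–6.6 N, but on the way out the push wandered between 3 and 9 N. There is ample time, so I'll repeat the rock once with the better feed-forward.

```bash
python3 - <<'E'
from back import *
x,y,z=load(); p=np.array([x,y]); f=F(3)-T
S=A[1:]+[36]
p,z,a,f=run(p,z,5.5,S,f)
save([*p,z])
E
```

```text
29.73 0.25 a 8.5 [0.50541 0.12681] 0.08383 [0.50544 0.12681 0.08385] [-0.07  0.2   6.56  0.05  0.02  0.15]
30.02 0.25 a 11.5 [0.50541 0.12682] 0.08376 [0.50542 0.1268  0.08374] [ 0.16  0.14  5.62  0.04 -0.03  0.13]
30.32 0.25 a 14.5 [0.50541 0.12682] 0.08365 [0.50542 0.12682 0.0836 ] [ 0.13  0.07  4.04  0.07 -0.05  0.14]
30.62 0.25 a 17.5 [0.50542 0.12683] 0.0835 [0.5054  0.12682 0.08344] [ 0.36  0.72  3.48  0.1  -0.09  0.11]
30.93 0.25 a 20.5 [0.50543 0.12686] 0.08349 [0.50544 0.12683 0.08355] [-0.52 -0.33  5.21  0.06  0.03  0.14]
31.23 0.25 a 23.5 [0.50541 0.12684] 0.0836 [0.50542 0.12685 0.08369] [-0.29  0.38  7.1   0.07  0.12  0.11]
31.52 0.25 a 26.5 [0.5054  0.12686] 0.08372 [0.50543 0.12686 0.08379] [-0.47  0.09  7.49  0.04  0.13  0.13]
31.82 0.25 a 29.5 [0.50538 0.12686] 0.08379 [0.50543 0.12687 0.08382] [-0.52  0.38  7.15  0.04  0.1   0.14]
32.12 0.25 a 32.5 [0.50536 0.12688] 0.08379 [0.50539 0.12689 0.08377] [-0.13 -0.2   5.93  0.02  0.03  0.14]
32.42 0.25 a 35.5 [0.50536 0.12687] 0.08369 [0.50538 0.12688 0.08365] [ 0.74 -0.03  5.46  0.05 -0.03  0.14]
32.73 0.25 a 36 [0.50539 0.12687] 0.08369 [0.50538 0.12684 0.08365] [ 0.25  0.44  4.67  0.04 -0.05 -0.07]
```

```bash
python3 - <<'E'
from back import *
x,y,z=load(); p=np.array([x,y]); f=F(3)-T
p,z,a,f=run(p,z,35.5,A[::-1][1:]+[5.5],f)
save([*p,z])
d=optics.get_image("side")
cv2.imwrite("pics/end.png",crop(d,proj(d,[[.506,.127,.06]])[0],25,500))
E
```

```text
33.05 0.25 a 32.5 [0.50541 0.12686] 0.08378 [0.50539 0.12686 0.08378] [-0.24  0.59  5.65  0.03 -0.   -0.14]
33.35 0.25 a 29.5 [0.5054  0.12688] 0.0838 [0.5054  0.12687 0.08383] [ 0.07 -0.18  5.86 -0.02  0.   -0.16]
33.65 0.25 a 26.5 [0.5054  0.12688] 0.08376 [0.50538 0.12687 0.08376] [ 0.17 -0.46  6.08 -0.03  0.04 -0.18]
33.95 0.25 a 23.5 [0.50541 0.12686] 0.08368 [0.50539 0.12686 0.08367] [-0.14  0.01  5.97 -0.03  0.03 -0.17]
34.25 0.25 a 20.5 [0.50541 0.12686] 0.08357 [0.5054  0.12686 0.08352] [ 0.27 -0.56  4.73 -0.03 -0.02 -0.14]
34.55 0.25 a 17.5 [0.50542 0.12684] 0.0835 [0.50537 0.12683 0.08341] [ 0.21  0.43  2.97  0.02 -0.1  -0.08]
34.85 0.25 a 14.5 [0.50542 0.12685] 0.08356 [0.50538 0.12683 0.08353] [ 1.11  0.16  4.07 -0.02 -0.05 -0.07]
35.15 0.25 a 11.5 [0.50547 0.12686] 0.08362 [0.50545 0.12685 0.0837 ] [-0.49 -0.7   5.7  -0.07  0.1  -0.11]
35.45 0.25 a 8.5 [0.50545 0.12683] 0.08371 [0.50543 0.12682 0.08376] [-0.69 -0.35  6.9  -0.05  0.16 -0.15]
35.75 0.25 a 5.5 [0.50542 0.12682] 0.08375 [0.50546 0.12683 0.08379] [-0.04 -0.43  6.95 -0.07  0.11 -0.16]
36.05 0.25 a 5.5 [0.50542 0.1268 ] 0.08377 [0.50544 0.12681 0.08378] [-0.34  0.24  6.49  0.    0.09 -0.09]
```

View pics/end.png

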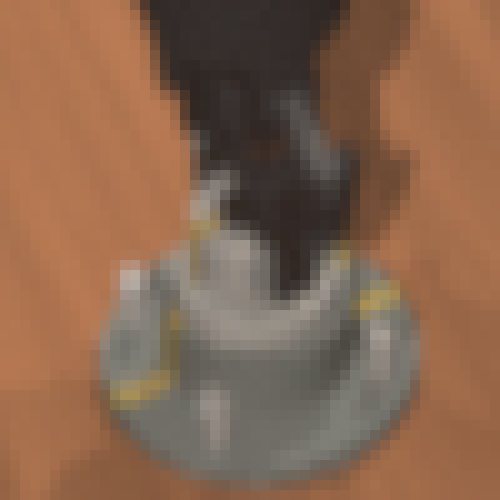

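Back in line: sleeve line at (203,240), barrel mark at (172,340). Next I release, retreat and look.

```bash
python3 - <<'E'
from h import *
r.set_gripper(0.9); print(r.current_t(),r.current_opening(),r.current_contact_force().round(2))
r.move_linear([.5054,.1268,.17],vel=.1); 
r.move_to([.36,-.20,.30],q(5.5)); print(r.current_t())
s=optics.get_image("side");t=optics.get_image("top")
cv2.imwrite("pics/rel.png",np.hstack([crop(t,(210,197),22,400),crop(s,(238,178),22,400)]))
cv2.imwrite("pics/all.png",np.hstack([t["pixels"][:,:400,::-1],s["pixels"][:,112:,::-1]]))
E
```

```text
36.5083 0.897200984633313 [ 0.15  0.9  -0.38]
38.9333
```

View pics/rel.png

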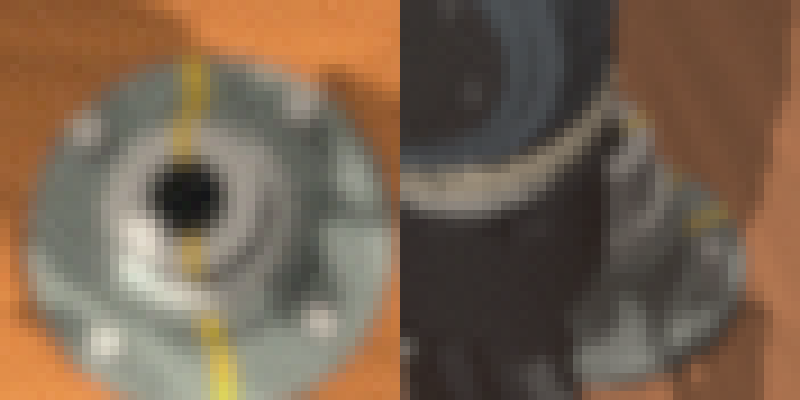

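View pics/all.png

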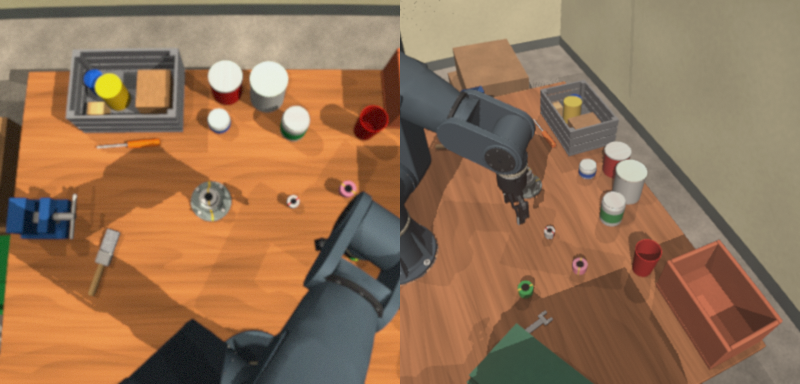

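The top crop shows the cone upright in the hub, bore at (187,195), its line running from (183,140) to (193,262) between the hub marks. I measure the angle and tilt.

```bash
python3 - <<'E'
from m import *
t=avg("top",4)
f=t["f"]; v,u=np.mgrid[175:222,188:232]; v=v.ravel();u=u.ravel(); G=f[v,u]
w=(G[:,1]-G[:,2])-1.5*(G[:,0]-G[:,1]); w=np.where(w>12,w,0)
P=plane(t,np.c_[u,v],.0865)[:,:2]
# bore
g=cv2.resize(f[175:222,188:232].astype(np.float32).sum(2)/3,None,fx=8,fy=8,interpolation=cv2.INTER_CUBIC)
for th in (60,75,90):
  for k in cv2.findContours((g<th).astype(np.uint8),cv2.RETR_EXTERNAL,cv2.CHAIN_APPROX_NONE)[0]:
    if cv2.contourArea(k)>1500:
      e=cv2.fitEllipse(k); uv=(np.array(e[0])+.5)/8-.5+[188,175]; c=plane(t,[uv],.0865)[0,:2]; print("bore",th,np.array(e[1])/8,c.round(4))
c=np.array([.5054,.1268]) if abs(c[0]-.505)>.01 else c
R=np.hypot(*(P-c).T); pts=[]
for sgn in (1,-1):
  m=(R>.012)&(R<.0235)&(w>0)&(abs(P[:,1]-c[1])<.008)&(sgn*(P[:,0]-c[0])>0)
  pts.append((P[m]*w[m,None]).sum(0)/w[m].sum()); print(m.sum(),pts[-1].round(4))
print("cone ang",np.degrees(np.arctan2(*(pts[0]-pts[1])[::-1])))
# hub
P2=plane(t,np.c_[u,v],.012)[:,:2]; R=np.hypot(*(P2-[.5063,.1272]).T); pts=[]
for sgn in (1,-1):
  m=(R>.044)&(R<.061)&(w>0)&(abs(P2[:,1]-.1275)<.012)&(sgn*(P2[:,0]-.5063)>0)
  pts.append((P2[m]*w[m,None]).sum(0)/w[m].sum()); print(m.sum(),pts[-1].round(4))
print("hub ang",np.degrees(np.arctan2(*(pts[0]-pts[1])[::-1])))
E
```

```text
bore 60 [6.40484953 6.59447193] [0.5055 0.1271]
bore 75 [7.09043598 7.34932184] [0.5055 0.1271]
bore 90 [ 4.55990219 15.07880306] [0.4873 0.09  ]
bore 90 [7.73091316 8.02704239] [0.5056 0.1271]
6 [0.5239 0.129 ]
6 [0.4881 0.1253]
cone ang 5.999569539005636
27 [0.556  0.1319]
43 [0.4539 0.1244]
hub ang 4.1566485188514095
```

```bash
python3 - <<'E'
from m import *
r.move_to([.185,-.518,.253],q(19.7))
t=avg("top",3); s=avg("side",3); print(r.current_t())
f=t["f"]; v,u=np.mgrid[170:232,188:236]; v=v.ravel();u=u.ravel(); G=f[v,u]
w=(G[:,1]-G[:,2])-1.5*(G[:,0]-G[:,1])
P2=plane(t,np.c_[u,v],.012)[:,:2]; R=np.hypot(*(P2-[.5058,.127]).T)
for th in (20,35,50):
  pts=[]
  for sgn in (1,-1):
    m=(R>.042)&(R<.061)&(w>th)&(abs(P2[:,1]-.127-.09*(P2[:,0]-.5058))<.008)&(sgn*(P2[:,0]-.5063)>0)
    pts.append((P2[m]*w[m,None]).sum(0)/w[m].sum())
  print(th,m.sum(),"hub ang",np.degrees(np.arctan2(*(pts[0]-pts[1])[::-1])),np.array(pts).round(4))
x0,y0=[int(a) for a in proj(s,[[.5055,.127,.0865]])[0]]
g=cv2.resize(s["f"][y0-12:y0+13,x0-12:x0+13].astype(np.float32).mean(2),None,fx=8,fy=8,interpolation=cv2.INTER_CUBIC)
for th in (60,75,90):
  for k in cv2.findContours((g<th).astype(np.uint8),cv2.RETR_EXTERNAL,cv2.CHAIN_APPROX_NONE)[0]:
    if cv2.contourArea(k)>600:
      e=cv2.fitEllipse(k); uv=(np.array(e[0])+.5)/8-.5+[x0-12,y0-12]
      print(th,uv,np.array(e[1])/8,[plane(s,[uv],z)[0,:2].round(4) for z in (.083,.0865,.090)])
cv2.imwrite("pics/fin.png",np.hstack([crop(t,(210,197),22,400),crop(s,(238,178),22,400)]))
E
```

```text
40.9
20 20 hub ang 5.597548816216382 [[0.5573 0.1329]
 [0.4548 0.1228]]
35 5 hub ang 6.097889252126744 [[0.5577 0.1333]
 [0.4543 0.1223]]
50 0 hub ang nan [[0.558  0.1329]
 [   nan    nan]]
75 [236.77381992 170.44546318] [2.92224169 5.01287746] [array([0.5054, 0.1302]), array([0.5043, 0.1269]), array([0.5032, 0.1236])]
90 [236.8026247  170.45105267] [3.40304995 5.61986876] [array([0.5055, 0.1301]), array([0.5044, 0.1268]), array([0.5033, 0.1235])]<stdin>:11: RuntimeWarning: invalid value encountered in divide
```

View pics/fin.png

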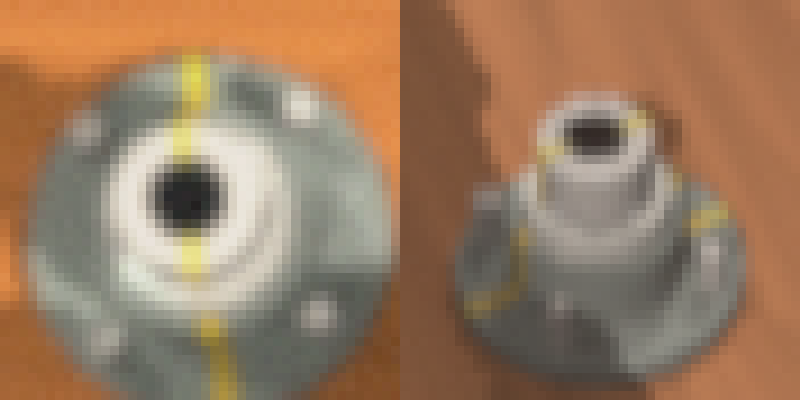

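In both views the cone is upright and down in the cup, with its bore at (187,195) in the top crop and (592,137) in the side crop. The lines agree (cone 6.0°, hub 5.6–6.1°), and the two-view height of its top is about 86.5 mm, as expected for home. The arm is clear, so I hand in.

```bash
python3 - <<'E'
from h import *
r.hand_in(); print(r.current_t())
E
```

```text
the job is handed in; nothing more can be done
the job is handed in; nothing more can be done
```

The larger cone (yellow line) is in the hub's bearing cup, small end down, and I released it and handed the job in at about 41 s. I pressed it home at about 10.4–10.8 N, with the highest reading at 12.5 N. I then rocked it 30° to one side and back under a light push and left it with the lines matching.

**Final checks:**
- **Line:** the cone's line measures 6.0° and the hub's marks 5.6–6.1°.
- **Upright and home:** the bore centre in the top view matches the hub axis to within a millimetre. The two camera views put the cone's top at about 86.5 mm, as expected when home with the cup face at about 55–56 mm.
- **Everything else:** nothing in the last overall picture looks moved. I did not measure the other objects' positions, and the arm hid part of the table in each view.

**What did not go cleanly:**
- **False start:** I started a first rock and stopped it at 10° because the push was falling off. I went back, pressed home again and then did the full rock.
- **Uneven push:** on the way out in that rock the push wandered between 2.9 and 9 N. I repeated the whole rock with better control, and it then stayed between 3.0 and 7.5 N.
- **Height ripple:** the gripper's height rose and fell by about 0.4 mm as the cone turned. The pattern repeated with angle, so I took it as ripple in the arm and grip, not the cone lifting.
- **Disagreeing hub angle:** one looser measurement of the hub's marks gave 4.2°, probably because it picked up stray pixels.

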